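# Set the portion gauge on the counter

## Task

Pick the tall roller out of the small-parts tray and fit it over the stud of the portion gauge so that it sits fully down, and let go of it. Then squeeze the gauge's grip head so that its lock button is pressed in, draw the telescoping arm out until its pointer stands opposite the marker clip on the scale, and finish while still holding the head there with the button pressed, because a spring pulls the arm back. Do not disturb the muffin, the espresso cup or the salt shaker.

Things in the scene. Friction and masses are not known exactly. Their poses are not given: they have to be found in the camera images.
- gauge_base: portion gauge, fixed: aluminium plate 290 x 90 x 8 mm; origin at the centre of its underside, z up. The arm comes out of its sleeve along plate +x. The scale runs along the -y edge, the lock button is on the +y side. A fixed keeper block stands at x = -4, y = +18 to +32, up to z = 30 mm; the sleeve ends at x = -35 and reaches z = 38 mm. The arm bar is 20 mm wide, its top at z = 30.
- gauge_arm (a joint): how far the arm is drawn out, 0 (retracted, locked) to 0.09 m, along the plate's +x axis. A spring pulls it back with 1.6 N at 0 and 3.4 N at 0.09. At the start the lock lets it move no more than about 2 mm.
- gauge_lock (a joint): travel of the lock button, 0 (out) to 0.007 m (fully in), pressed along the plate's -y against a spring of 2.5 N rising to 6 N. The arm is free once it is in by about 4.5 mm. The lock catches only in the retracted place: nothing but a hand keeps the arm out.
- head_grip (a point): point to grip: middle of the black upright grip head when squeezed, 66 mm above the counter, at plate x = -15 mm, y = 0 when retracted; moves with the arm. Head 30 mm long along the arm, top 85 mm above the counter, plain -y face 14 mm from this point. Grip from above, fingers closing along plate y, centred here, 20 N or more: the finger on the +y side pushes the button in.
- button_face (a point): middle of the outer face of the lock button's steel cap on the +y side of the grip head; the cap is 22 mm along the arm and 30 mm high (51 to 81 mm above the counter). The face is 21 mm from point head_grip when out (35 mm across head and cap) and 14 mm when fully in (28 mm across both).
- pointer_tip (a point): tip of the small steel pointer low on the head's -y side, over the scale strip's inner edge. Moves with the arm along the plate's x.
- marker: dark steel clip, 8 mm wide, fixed on the scale at the plate's -y edge, where the arm shall be set; axes as the plate's, x along the scale. Origin: middle of its inner edge; the pointer shall stand opposite it, at the same x along the plate (the clip lies 4 mm further out in y). That is with the arm drawn out 0.035 to 0.080 m.
- stud_foot (a point): foot of the upright stud on the arm's outer end, on the upper face of a round seat 32 mm across, 34 mm above the counter. The stud is 10 mm in diameter and 26 mm tall with a tapered tip; it stands 50 mm further along the plate's +x than the grip head's middle and moves with the arm.
- tray: open steel tray 170 x 150 mm, 30 mm high, walls and floor 4 mm, fixed; origin at the centre of its underside. It holds the four small parts below, one in each quarter.
- roller: the part wanted: tallest ring in the tray, aluminium tube 30 mm outer diameter, 16 mm bore right through, 42 mm tall, 80 g, standing upright (keep it this way up); origin at the centre of its lower end, z along the bore.
- spacer: other part in the tray: short ring 30 mm outer diameter, 14 mm tall; origin under its centre.
- wide_ring: other part in the tray: ring 42 mm outer diameter, 18 mm tall; origin under its centre.
- sachet: sugar sachet in the tray, 64 x 31 x 8 mm; origin under its centre.
- muffin: muffin in a paper case, 85 mm across, 73 mm tall, loose; leave it alone.
- espresso_cup: espresso cup, 60 x 87 mm, 56 mm tall, loose; leave it alone.
- salt_shaker: salt shaker, 44 mm across, 90 mm tall, loose; leave it alone.
Things that resemble listed ones, but are neither listed nor needed, are in the scene too. Leave any blue or yellow look-alike of the roller alone.

How it is judged:
On the way, in this order (a step that is already met when the one before it is completed fails the run):
1. the roller sits fully down on the stud and is let go, the arm still retracted (distance between roller and stud_foot below 0.006 m and angle between roller's own z axis and vertical below 0.1 rad and contact force between the fingers and roller below 0.1 N and value of joint gauge_arm below 0.006 m), for 0.2 s.
2. the fingers squeeze the lock button in (value of joint gauge_lock above 0.004 m and contact force between the fingers and gauge_lock above 1 N), for 0.1 s.
At the end, for the whole second after the job is handed in: The pointer stands within 4 mm of the middle of the marker clip along the scale and stays still (under 10 mm/s), held by the fingers, which press the lock button in by more than 4 mm with more than 1 N; the roller sits on the stud within 6 mm of the seat's centre and upright within 0.1 rad (all of step 2 and x of pointer_tip in the frame of marker between -0.004 and 0.004 m and velocity of joint gauge_arm between -0.01 and 0.01 m/s and distance between roller and stud_foot below 0.006 m and angle between roller's own z axis and vertical below 0.1 rad); the arm keeps its last pose, push and grip.
It fails at once if the muffin is moved more than 2 cm (distance of muffin from where it was at the start of the episode above 0.02 m).
It fails at once if the espresso cup is moved more than 2 cm (distance of espresso_cup from where it was at the start of the episode above 0.02 m).
It fails at once if the salt shaker is moved more than 2 cm (distance of salt_shaker from where it was at the start of the episode above 0.02 m).
It also fails if it takes over 58 s, if anything falls off the work surface, if the arm or the gripper's body presses on something with over 40 N, if the wrist force passes 120 N, or if a joint passes its speed limit or range.

## Robot

A 6-joint arm with a two-finger parallel gripper is mounted at the origin on a cart in front of the work surface, level with it; the furniture and walls round the work are solid. World frame = base frame: x ahead of the robot, y to its left, z up, the work surface at z = 0. Lengths are in m, angles in rad, forces in N, time in s.
With the tool pointing down it reaches from about 0.425 to 0.95 m from the base axis. Payload 3.5 kg.
Tool frame: the origin (TCP) lies midway between the tips of the shut fingers; the grasp point (between the pads) lies 19 mm behind it; z points along the fingers, y is the line along which they close (so a half turn about z gives the same grasp; the last joint's range is limited). The gripper opens to 85 mm and grips with 20 to 120 N. Pads are 22 mm wide; open, the fingers measure 114 mm over their backs; the gripper's body (76 mm by 85 mm) begins 54 mm behind the grasp point. The pads swing forward as they close: fully open they stand 13 mm farther back than shut.
Start: joints at [1.005, 0.286, 1.577, -0, 1.279, -0.15], TCP at [0.273, 0.617, 0.231] pointing down, gripper open.
Joint ranges: [-2.77, 2.77], [-0.9, 2.22], [0.21, 2.48], [-1.53, 4.67], [0.24, 2.81], [-2.84, 2.84]. Speed limits (rad/s): [2.79, 2.79, 3.14, 3.14, 3.14, 3.14].

## Interface

Orientations are given as a unit quaternion [w, x, y, z].
In Python, from rig import sense, camera, sign_off gives the robot as it stands.
- The arm moves only by the shell command python3 -m inch 'ROWS' [FORCE]. ROWS is JSON, a list of rows, each an object with "turn": the turn, a rotation vector about the tool's x, y, z normalised to -1 to 1, where 1 is 2 pi rad, a list of three; "delta_pos": the shift along the tool's x, y, z normalised to -1 to 1, where 1 is 400 mm, a list of three; "fingers": the gripper's target within -1 to 1 (fully open at 1, half-way at 0, shut at -1). In form: [{"turn": [rx, ry, rz], "delta_pos": [x, y, z], "fingers": fingers}, ...]. A call has 1 to 20 rows; each row is the pose to reach, as a shift and turn from the pose commanded when the call began, along the tool's axes at that moment, turning the shorter way round; what a row does not reach only later rows make up. A row lasts 1/12 s, in which the tool goes at most 41.7 mm and 7.16 degrees, less where a joint would pass 70% of its speed; a pose out of reach is approached as far as the arm can. A call with a number of a shift or a turn outside -1 to 1 is refused whole. A call with a gripper value outside its range is refused whole. The fingers move at their own pace and stop on an object; FORCE is the grip in N (left out, the last holds). Time passes only in rows, so rows that repeat a pose let the fingers close. It gives the time, the measured TCP pose, the force, the opening and the grip force at its end, in the units of the state.
- sense(): the state, without advancing time (a new reading comes with each control period).
- camera(name): name is "scene" or "side" or "wrist"; returns a dict with "pixels" (480x640x3 uint8, red, green, blue), "fov_y" (degrees; the focal length in pixels is half the picture's height over the tangent of half this angle, whatever the lens; pixels are square), "cx", "cy" (the principal point, pixels), "k1" (the pictures are not rectified: a ray, as slopes to the right and down, at radius r is drawn at 1 + k1 r^2 times it, then the intrinsics apply), "world_from_camera" (4x4, takes a point from camera to world coordinates); the wrist camera has in their place "tool_from_camera" (4x4, takes a point from camera to tool coordinates, whose origin is the TCP and whose axes are the flange's). Camera axes: x right, y down, z forward; pixel columns grow to the right and rows downward; lengths in m; the calibration is good to about 2 mm. A picture is of the moment at which its call begins: read the wrist's pose just before it. There is no depth.
- sign_off(): hands the job in; it is judged then, once.
The state is a dict: "time": time; "q": joint angles; "dq": joint speeds; "effort": joint torques, N m; "eef_pos": TCP position; "orientation": TCP orientation; "force": force on the tool from outside, world axes, zero at the start; "ft_torque": the same for the moment, N m; "grip_width": finger opening in m; "finger_force": force on a finger pad.
Only numpy, scipy, OpenCV 4.12 (cv2) and the standard library are available. Lean on these libraries where they do the work, as an engineer would, in place of code of your own. Each camera call takes 0.05 s, during which the arm holds its last target. There are 200 camera calls.

## Working session

There is one attempt and no reset: what is moved stays moved. The work goes in short steps, Python scripts to look and compute and a shell command to move; the robot and the scene stay as the last step left them, time stands still between calls to the robot, and variables do not carry over. Pictures are saved under pics/ and viewed, at most 10 in all, crops included, and the job is handed in when it is done.

```bash
ls; mkdir -p pics; cat > h.py <<'E'
import numpy as np, cv2, json
from rig import sense, camera
from scipy.spatial.transform import Rotation as R
def T_tool(s):
    q=s["orientation"]; T=np.eye(4); T[:3,:3]=R.from_quat([q[1],q[2],q[3],q[0]]).as_matrix(); T[:3,3]=s["eef_pos"]; return T
def snap(name,fn):
    s=sense(); c=camera(name)
    T=T_tool(s)@np.array(c["tool_from_camera"]) if name=="wrist" else np.array(c["world_from_camera"])
    cv2.imwrite(f"pics/{fn}.png",c["pixels"][:,:,::-1])
    m={k:c[k] for k in("fov_y","cx","cy","k1")}; m["T"]=T.tolist(); json.dump(m,open(f"pics/{fn}.json","w"))
def K(m):
    f=240/np.tan(np.radians(m["fov_y"])/2); return np.array([[f,0,m["cx"]],[0,f,m["cy"]],[0,0,1.]]),np.array([m["k1"],0,0,0.])
def load(fn): return json.load(open(f"pics/{fn}.json"))
def ray(fn,p):
    m=load(fn);k,d=K(m);T=np.array(m["T"])
    u=cv2.undistortPoints(np.array([[p]],float),k,d)[0,0]
    return T[:3,3],T[:3,:3]@np.array([u[0],u[1],1])
def onz(fn,p,z):
    o,d=ray(fn,p); return o+d*(z-o[2])/d[2]
def two(f1,p1,f2,p2):
    o,d=ray(f1,p1);o2,e=ray(f2,p2)
    t=np.linalg.lstsq(np.c_[d,-e],o2-o,rcond=None)[0]; a=o+t[0]*d;b=o2+t[1]*e; return (a+b)/2,np.linalg.norm(a-b)
def proj(fn,P):
    m=load(fn);k,d=K(m);Ti=np.linalg.inv(np.array(m["T"]))
    return cv2.projectPoints(np.array(P,float).reshape(-1,3),cv2.Rodrigues(Ti[:3,:3])[0],Ti[:3,3],k,d)[0][:,0]
E
python3 - <<'E'
from h import *
print({k:np.round(v,3).tolist() if not isinstance(v,(int,float)) else v for k,v in sense().items()})
for n in("scene","side","wrist"):
    snap(n,n+"0"); m=load(n+"0"); print(n,m["fov_y"],m["k1"],np.round(m["T"],3).tolist())
a=[cv2.imread(f"pics/{n}0.png") for n in("scene","side")]
E
```

```text
pics
{'time': 0.0, 'q': [1.005, 0.287, 1.578, -0.0, 1.279, -0.15], 'dq': [-0.0, 0.002, -0.001, -0.001, 0.002, -0.002], 'effort': [0.002, -40.597, -29.264, -0.0, 0.006, 0.0], 'eef_pos': [0.272, 0.617, 0.23], 'orientation': [-0.0, 0.206, 0.978, -0.001], 'force': [-0.689, -0.046, -0.041], 'ft_torque': [-0.045, -0.013, -0.024], 'finger_force': 0.0, 'grip_width': 0.08539931562841319}
scene 51.792066583567696 0.00879852330554336 [[0.74, -0.538, 0.403, 0.105], [-0.672, -0.579, 0.461, -0.194], [-0.015, -0.612, -0.791, 0.861], [0.0, 0.0, 0.0, 1.0]]
side 45.5359333120022 0.002547467369955278 [[-0.913, -0.176, 0.367, 0.154], [-0.406, 0.346, -0.846, 1.053], [0.022, -0.922, -0.387, 0.441], [0.0, 0.0, 0.0, 1.0]]
wrist 63.705763232969645 0.004332395616783734 [[0.403, 0.874, 0.272, 0.202], [0.915, -0.384, -0.123, 0.649], [-0.003, 0.299, -0.954, 0.373], [0.0, 0.0, 0.0, 1.0]]
```

View pics/scene0.png

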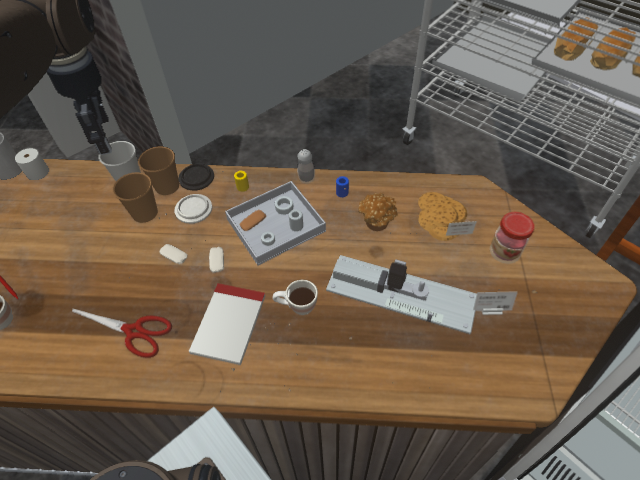

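View pics/side0.png

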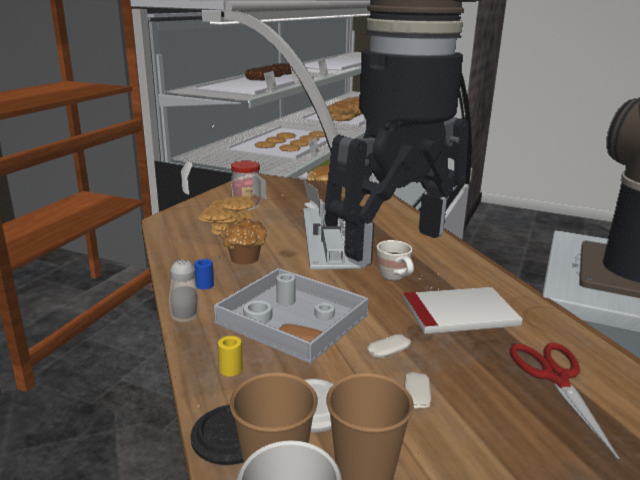

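Scene picture: the tray is near (275,222), the gauge runs from (333,275) to (475,310) with its head at (397,275), and the marker clip is near (431,317). The cup is at (301,295), the muffin at (378,210) and the shaker at (305,165).

Roller candidates in scene pixels:
- Aluminium tube in the tray (296,219), at (286,288) in the side view. It is the tallest ring and plain metal, so it fits.
- Wide ring (284,204) and spacer (267,239). Both are too short.
- Blue (342,186) and yellow (241,180) tubes. These are look-alikes outside the tray.

I'll confirm in an enlarged crop.

```bash
python3 - <<'E'
from h import *
a=cv2.imread("pics/scene0.png")
t=cv2.resize(a[180:262,222:332],None,fx=3.6,fy=3.6,interpolation=cv2.INTER_CUBIC)   # tray x3.6
s=cv2.imread("pics/side0.png")[265:360,210:375]
s=cv2.resize(s,(400,t.shape[0]),interpolation=cv2.INTER_CUBIC)
g=cv2.resize(a[250:334,322:482],None,fx=5,fy=3.6*5/3.6,interpolation=cv2.INTER_CUBIC)
top=np.hstack([t,s])[:, :796]; top=cv2.copyMakeBorder(top,0,0,0,800-top.shape[1],0)
o=np.vstack([top,g]); print(o.shape,t.shape); o=o[:760]
o=cv2.resize(o,None,fx=600/o.shape[0],fy=600/o.shape[0]); cv2.imwrite("pics/crop1.png",o);print(o.shape)
E
```

```text
(715, 800, 3) (295, 396, 3)
(600, 671, 3)
```

View pics/crop1.png

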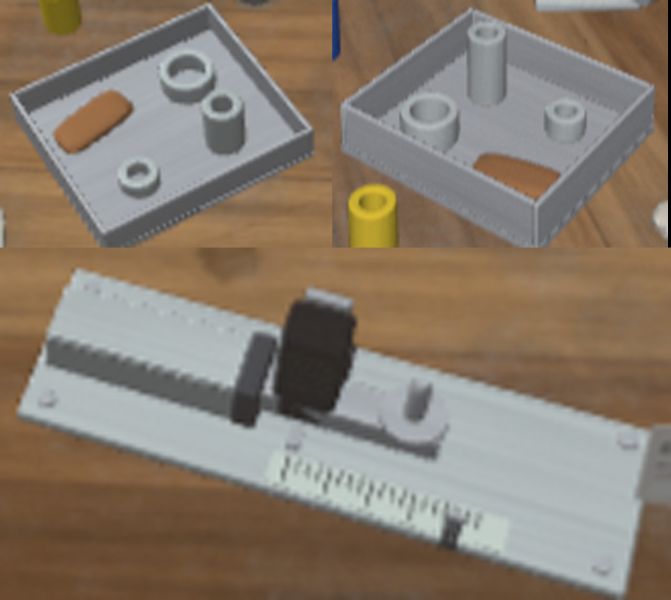

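The crop confirms it: the tube at crop (224,122) in the scene and (487,65) in the side view is the tallest grey ring. Its top is at about scene (296.2,214.1) and side (286.2,277.7). The clip is at crop (453,525).

```bash
cat > c.py <<'E'
from h import *
g=lambda u,v:(322+u/4.194,250+(v-247.6)/4.194)
t=lambda u,v:(222+u/3.02,180+v/3.02)
P=lambda *a:print(*[np.round(x,4) if not isinstance(x,str) else x for x in a])
P("roller",onz("scene0",(296.2,214.1),.046),*two("scene0",(296.2,214.1),"side0",(286.2,277.7)))
c=[onz("scene0",g(*p),.008) for p in((80,268),(18,413),(625,597))]
P(*c); e=c[2]-c[1]; P("len",np.linalg.norm(e),np.linalg.norm(c[0]-c[1]),"yaw",np.arctan2(e[1],e[0]))
P("centre",(c[0]+c[2])/2)
P("marker",onz("scene0",g(455,515),.012)); P("stud tip",onz("scene0",g(420,382),.060),"headtop",onz("scene0",g(320,310),.085))
P("tray", *[onz("scene0",t(*p),.03) for p in ((12,95),(209,5),(313,130),(102,236))])
P("wr ring",onz("scene0",t(187,72),.022),"spacer",onz("scene0",t(139,172),.018))
P("muffin",onz("scene0",(378,208),.06),"cup",onz("scene0",(301,290),.056),"shaker",onz("scene0",(305,155),.09),"blue",onz("scene0",(342,180),.04))
E
python3 c.py
```

```text
roller [0.5088 0.3608 0.046 ] [0.5094 0.3621 0.0437] 0.0011
[0.5246 0.2366 0.008 ] [0.4448 0.1952 0.008 ] [ 0.5796 -0.0595  0.008 ]
len 0.2882 0.09 yaw -1.0837
centre [0.5521 0.0885 0.008 ]
marker [0.5535 0.0175 0.012 ]
stud tip [0.5683 0.0602 0.06  ] headtop [0.5499 0.1076 0.085 ]
tray [0.4081 0.4832 0.03  ] [0.5715 0.4543 0.03  ] [0.5471 0.3091 0.03  ] [0.3801 0.3383 0.03  ]
wr ring [0.5199 0.419  0.022 ] spacer [0.4371 0.3723 0.018 ]
muffin [0.6403 0.2454 0.06  ] cup [0.3897 0.2048 0.056 ] shaker [0.6133 0.4496 0.09  ] blue [0.6543 0.371  0.04  ]
```

```bash
python3 -m inch '[{"turn":[0,0,0.1067],"delta_pos":[-0.8,-0.347,0.075],"fingers":0.3},{"turn":[0,0,0.1067],"delta_pos":[-0.8,-0.347,0.075],"fingers":0.3},{"turn":[0,0,0.1067],"delta_pos":[-0.8,-0.347,0.075],"fingers":0.3},{"turn":[0,0,0.1067],"delta_pos":[-0.8,-0.347,0.075],"fingers":0.3},{"turn":[0,0,0.1067],"delta_pos":[-0.8,-0.347,0.075],"fingers":0.3},{"turn":[0,0,0.1067],"delta_pos":[-0.8,-0.347,0.075],"fingers":0.3},{"turn":[0,0,0.1067],"delta_pos":[-0.8,-0.347,0.075],"fingers":0.3},{"turn":[0,0,0.1067],"delta_pos":[-0.8,-0.347,0.075],"fingers":0.3},{"turn":[0,0,0.1067],"delta_pos":[-0.8,-0.347,0.075],"fingers":0.3},{"turn":[0,0,0.1067],"delta_pos":[-0.8,-0.347,0.075],"fingers":0.3},{"turn":[0,0,0.1067],"delta_pos":[-0.8,-0.347,0.075],"fingers":0.3},{"turn":[0,0,0.1067],"delta_pos":[-0.8,-0.347,0.075],"fingers":0.3},{"turn":[0,0,0.1067],"delta_pos":[-0.8,-0.347,0.075],"fingers":0.3},{"turn":[0,0,0.1067],"delta_pos":[-0.8,-0.347,0.075],"fingers":0.3}]' 30
python3 - <<'E'
from h import *
snap("wrist","w1"); print(T_tool(sense()).round(4).tolist(), proj("w1",[[.509,.361,.046],[.509,.361,.004]]))
E
```

```text
time: 1.32
eef_pos: [0.5083, 0.3624, 0.2014]
orientation: [-0.0, 0.516, 0.857, 0.0]
force: [0.6, 0.0, 0.8]
grip_width: 0.0555
finger_force: 0.0
[[-0.4677, 0.8839, 0.0001, 0.5084], [0.8839, 0.4677, 0.0002, 0.3624], [0.0001, 0.0002, -1.0, 0.2015], [0.0, 0.0, 0.0, 1.0]] [[324.56352703 218.75401993]
 [324.57194481 206.8004468 ]]
```

View pics/w1.png

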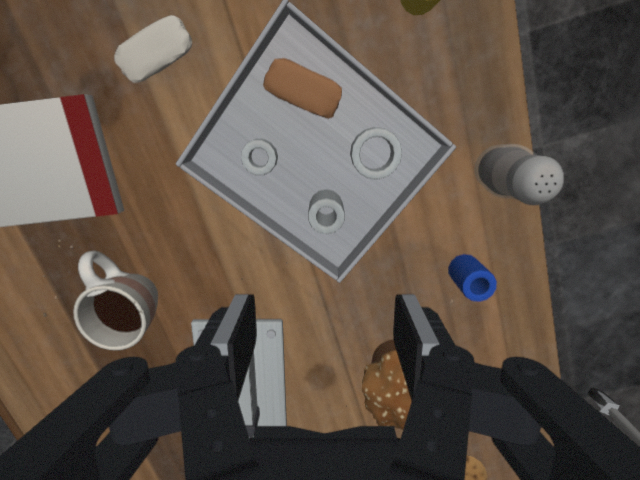

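The wrist view shows the roller's top rim spanning about (309..345, 198..233), centred at (327,215.5). The fingers are clear of the tray, and the gauge's rear end shows at (238,330).

```bash
python3 - <<'E'
from h import *
im=cv2.cvtColor(cv2.imread("pics/w1.png"),cv2.COLOR_BGR2GRAY)[180:250,295:360]
c=cv2.HoughCircles(cv2.resize(im,None,fx=4,fy=4,interpolation=cv2.INTER_CUBIC),cv2.HOUGH_GRADIENT,1,20,param1=80,param2=25,minRadius=60,maxRadius=80)
print(c); 
for p in ((327,215.5),(295+c[0,0,0]/4,180+c[0,0,1]/4)):
  P=onz("w1",p,.046); s=sense(); T=T_tool(s)
  print(p,P, T[:3,:3].T@(P-T[:3,3])*1000/400)
E
```

```text
NoneTraceback (most recent call last):
  File "<stdin>", line 5, in <module>
TypeError: 'NoneType' object is not subscriptable
```

```bash
python3 - <<'E'
from h import *
im=cv2.cvtColor(cv2.imread("pics/w1.png"),cv2.COLOR_BGR2GRAY)[190:240,300:355]
P=None
for th in(185,195,205):
  cs=cv2.findContours((im>th).astype(np.uint8),cv2.RETR_EXTERNAL,cv2.CHAIN_APPROX_NONE)[0]
  k=max(cs,key=cv2.contourArea); (x,y),r=cv2.minEnclosingCircle(k); print(th,x+300,y+190,r)
for p in ((327,215.5),):
  P=onz("w1",p,.046); T=T_tool(sense())
  print(P, T[:3,:3].T@(P-T[:3,3])/.4)
E
```

```text
Traceback (most recent call last):
ValueError: max() iterable argument is empty
```

```bash
python3 - <<'E'
from h import *
im=cv2.cvtColor(cv2.imread("pics/w1.png"),cv2.COLOR_BGR2GRAY)[190:240,300:355]
print(np.percentile(im,[50,75,90,95,99]))
print(im[25,::2]);print(im[::2,27])
for th in np.percentile(im,[80,85,90]):
  cs=cv2.findContours((im>th).astype(np.uint8),cv2.RETR_EXTERNAL,cv2.CHAIN_APPROX_NONE)[0]
  k=max(cs,key=cv2.contourArea); (x,y),r=cv2.minEnclosingCircle(k); print(th,x+300,y+190,r)
P=onz("w1",(327,215.5),.046); T=T_tool(sense())
print(P, T[:3,:3].T@(P-T[:3,3])/.4)
E
```

```text
[147. 149. 156. 159. 163.]
[149 150 145 145 123 158 156 154  85  91 101 106 114 113 108 105  92  77
  93 152 154 158 126 145 148 148 147 145]
[112 110 110 110 126 160 160 151 141 148 147 147 120 107 110 108 108 110
 130 159 155 147 143 149 151]
150.0 326.0 215.125 17.132396697998047
152.0 326.04545402526855 215.04545402526855 17.077585220336914
156.0 327.0 212.0 16.278919219970703
[0.50945948 0.36427516 0.046     ] [0.00281671 0.00449783 0.38871476]
```

```bash
python3 -m inch '[{"turn":[0,0,0],"delta_pos":[0.003,0.003,0.09],"fingers":0.3},{"turn":[0,0,0],"delta_pos":[0.003,0.003,0.18],"fingers":0.3},{"turn":[0,0,0],"delta_pos":[0.003,0.003,0.27],"fingers":0.3},{"turn":[0,0,0],"delta_pos":[0.003,0.003,0.35],"fingers":0.3},{"turn":[0,0,0],"delta_pos":[0.003,0.003,0.41],"fingers":0.3},{"turn":[0,0,0],"delta_pos":[0.003,0.003,0.45],"fingers":0.3},{"turn":[0,0,0],"delta_pos":[0.003,0.003,0.477],"fingers":0.3},{"turn":[0,0,0],"delta_pos":[0.003,0.003,0.477],"fingers":0.3},{"turn":[0,0,0],"delta_pos":[0.003,0.003,0.477],"fingers":0.3},{"turn":[0,0,0],"delta_pos":[0.003,0.003,0.477],"fingers":-0.5},{"turn":[0,0,0],"delta_pos":[0.003,0.003,0.477],"fingers":-0.5},{"turn":[0,0,0],"delta_pos":[0.003,0.003,0.477],"fingers":-0.5},{"turn":[0,0,0],"delta_pos":[0.003,0.003,0.477],"fingers":-0.5},{"turn":[0,0,0],"delta_pos":[0.003,0.003,0.477],"fingers":-0.5},{"turn":[0,0,0],"delta_pos":[0.003,0.003,0.477],"fingers":-0.5},{"turn":[0,0,0],"delta_pos":[0.003,0.003,0.477],"fingers":-0.5}]' 30
```

```text
time: 2.7
eef_pos: [0.5111, 0.3637, 0.0127]
orientation: [0.001, 0.517, 0.856, 0.001]
force: [-0.4, 1.1, 5.6]
grip_width: 0.0295
finger_force: 30.1
```

```bash
python3 -m inch '[{"turn":[0,0,0],"delta_pos":[0,0,-0.07],"fingers":-0.5},{"turn":[0,0,0],"delta_pos":[0,0,-0.16],"fingers":-0.5},{"turn":[0,0,0],"delta_pos":[0,0,-0.26],"fingers":-0.5},{"turn":[0,0,0],"delta_pos":[0,0,-0.36],"fingers":-0.5},{"turn":[0,0,0],"delta_pos":[-0.08,-0.025,-0.42],"fingers":-0.5},{"turn":[0,0,0],"delta_pos":[-0.17,-0.053,-0.47],"fingers":-0.5},{"turn":[0,0,0],"delta_pos":[-0.26,-0.081,-0.5],"fingers":-0.5},{"turn":[0,0,0],"delta_pos":[-0.35,-0.109,-0.525],"fingers":-0.5},{"turn":[0,0,0],"delta_pos":[-0.44,-0.137,-0.525],"fingers":-0.5},{"turn":[0,0,0],"delta_pos":[-0.53,-0.165,-0.525],"fingers":-0.5},{"turn":[0,0,0],"delta_pos":[-0.62,-0.193,-0.525],"fingers":-0.5},{"turn":[0,0,0],"delta_pos":[-0.7,-0.218,-0.525],"fingers":-0.5},{"turn":[0,0,0],"delta_pos":[-0.743,-0.232,-0.525],"fingers":-0.5},{"turn":[0,0,0],"delta_pos":[-0.743,-0.232,-0.525],"fingers":-0.5},{"turn":[0,0,0],"delta_pos":[-0.743,-0.232,-0.525],"fingers":-0.5},{"turn":[0,0,0],"delta_pos":[-0.743,-0.232,-0.525],"fingers":-0.5}]' 30
python3 - <<'E'
from h import *
snap("wrist","w2"); print(T_tool(sense()).round(4).tolist(), proj("w2",[[.5684,.0576,.034],[.5684,.0576,.06],[.5535,.0175,.012]]))
a=cv2.imread("pics/w2.png"); cv2.imwrite("pics/w2c.png",cv2.resize(a[40:340,130:530],None,fx=2,fy=2,interpolation=cv2.INTER_CUBIC))
E
```

```text
time: 4.03
eef_pos: [0.5657, 0.0572, 0.2202]
orientation: [-0.0, 0.517, 0.856, 0.0]
force: [0.1, 0.2, -1.1]
grip_width: 0.0294
finger_force: 30.0
[[-0.4667, 0.8844, -0.0004, 0.5657], [0.8844, 0.4667, 0.0004, 0.0577], [0.0006, -0.0002, -1.0, 0.2203], [0.0, 0.0, 0.0, 1.0]] [[327.62926128 209.05384705]
 [327.85498023 216.50983511]
 [293.8424111  232.92968371]]
```

View pics/w2c.png

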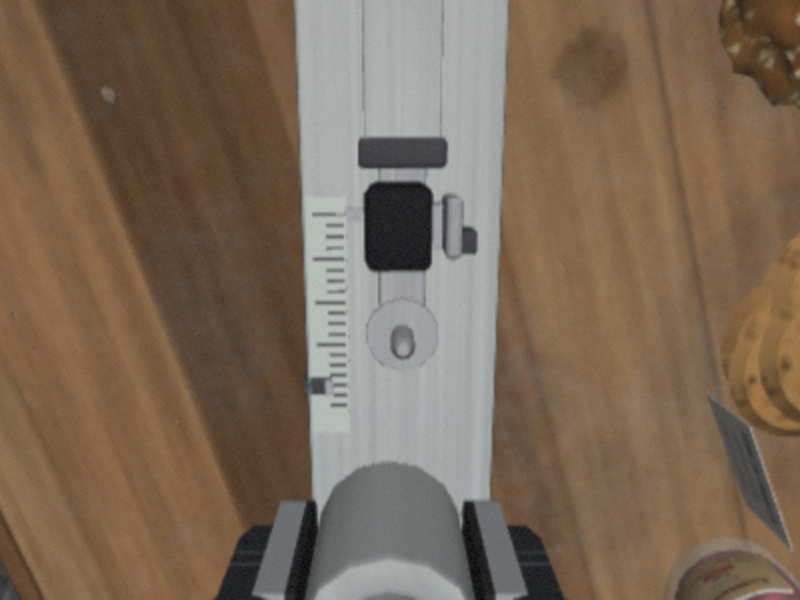

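The wrist view at 2x shows the seat centre at crop (401.5,333), the pointer at (352,213), the clip at (319,386) with its inner edge near x=330, and the head at (398,226). The roller is held between the pads.

```bash
python3 - <<'E'
from h import *
f=lambda u,v:(130+u/2,40+v/2)
a,b=onz("w2",f(296,0),.008),onz("w2",f(312.5,480),.008); c,d=onz("w2",f(508,0),.008),onz("w2",f(491.5,480),.008)
for p,q in((a,b),(c,d)): print("yaw",np.arctan2(*(q-p)[1::-1]))
yaw=np.arctan2(*((b-a)+(d-c))[1::-1]); X=np.array([np.cos(yaw),np.sin(yaw),0]); Y=np.array([-X[1],X[0],0])
mid=(a+b+c+d)/4; print("yaw",yaw,"width",(c-a)@Y)
seat=onz("w2",f(401.5,333),.034); tip=onz("w2",f(402.5,350),.06)
head=onz("w2",f(398.5,226),.085); T=T_tool(sense())
print("seat",seat,"tip",tip,"scene tip .5683 .0602"); 
for n,p in(("seat",seat),("tip",tip),("head",head)): print(n,"off axis",(p-mid)@Y,"x rel seat",(p-seat)@X, "tool", T[:3,:3].T@(p-T[:3,3])/.4)
for z in(.010,.014): 
  pt=onz("w2",f(352,213),z); mk=onz("w2",f(319,386),.012); print("arm travel",(mk-pt)@X)
# roller held: silhouette at left/right -> lateral centre
print(proj("w2",[T[:3,3]+T[:3,:3]@np.array([x,y,-.0335+.0]) for x,y in((.015,0),(0,.015),(0,-.015),(0,0))])*1)
print(proj("w2",[T[:3,3]+T[:3,:3]@np.array([.015*np.cos(t),.015*np.sin(t),.0087]) for t in np.radians([-60,-30,0,30,60])])*2-[260,80])
E
```

```text
yaw -1.0834708061964604
yaw -1.0771459031446462
yaw -1.0803086372872572 width 0.08805037681000182
seat [0.56973663 0.06088813 0.034     ] tip [0.57023776 0.05999424 0.06      ] scene tip .5683 .0602
seat off axis -0.0006099469847068085 x rel seat 0.0 tool [0.0022342  0.01267198 0.46580777]
tip off axis -0.0005889708191924991 x rel seat 0.001024564604395053 tool [-2.90842927e-04  1.27264008e-02  4.00806351e-01]
head off axis -0.002411966649208738 x rel seat -0.050508726343551066 tool [0.12855321 0.00752824 0.3383787 ]
arm travel 0.08007533561807928
arm travel 0.08037811918324714
[[325.32405148 319.59104844]
 [370.78859325 360.07804803]
 [279.82259881 360.06018401]
 [325.30243203 360.06167419]]
[[329.6851291  490.65425278]
 [354.97823776 466.93762507]
 [390.34865441 458.13921246]
 [425.71409675 466.94226834]
 [450.99238154 490.66436958]]
```

```bash
python3 -m inch '[{"turn":[0,0,0],"delta_pos":[0.004,0.0115,0.06],"fingers":-0.5},{"turn":[0,0,0],"delta_pos":[0.004,0.0115,0.14],"fingers":-0.5},{"turn":[0,0,0],"delta_pos":[0.004,0.0115,0.22],"fingers":-0.5},{"turn":[0,0,0],"delta_pos":[0.004,0.0115,0.3],"fingers":-0.5},{"turn":[0,0,0],"delta_pos":[0.004,0.0115,0.34],"fingers":-0.5},{"turn":[0,0,0],"delta_pos":[0.004,0.0115,0.36],"fingers":-0.5},{"turn":[0,0,0],"delta_pos":[0.004,0.0115,0.36],"fingers":-0.5},{"turn":[0,0,0],"delta_pos":[0.004,0.0115,0.368],"fingers":-0.5},{"turn":[0,0,0],"delta_pos":[0.004,0.0115,0.376],"fingers":-0.5},{"turn":[0,0,0],"delta_pos":[0.004,0.0115,0.384],"fingers":-0.5},{"turn":[0,0,0],"delta_pos":[0.004,0.0115,0.39],"fingers":-0.5},{"turn":[0,0,0],"delta_pos":[0.004,0.0115,0.395],"fingers":-0.5},{"turn":[0,0,0],"delta_pos":[0.004,0.0115,0.395],"fingers":-0.5}]' 30
```

```text
time: 5.17
eef_pos: [0.5694, 0.0602, 0.0625]
orientation: [-0.0, 0.517, 0.856, -0.0]
force: [0.7, 0.1, -0.8]
grip_width: 0.0294
finger_force: 30.0
```

```bash
python3 -m inch '[{"turn":[0,0,0],"delta_pos":[0,0,0.01],"fingers":-0.5},{"turn":[0,0,0],"delta_pos":[0,0,0.02],"fingers":-0.5},{"turn":[0,0,0],"delta_pos":[0,0,0.03],"fingers":-0.5},{"turn":[0,0,0],"delta_pos":[0,0,0.038],"fingers":-0.5},{"turn":[0,0,0],"delta_pos":[0,0,0.044],"fingers":-0.5},{"turn":[0,0,0],"delta_pos":[0,0,0.044],"fingers":-0.5},{"turn":[0,0,0],"delta_pos":[0,0,0.044],"fingers":-0.5}]' 30
python3 - <<'E'
from h import *
snap("scene","s1"); snap("side","d1")
a=cv2.imread("pics/s1.png")[235:335,330:480]; b=cv2.imread("pics/d1.png")[150:280,260:400]
a=cv2.resize(a,(450,300),interpolation=cv2.INTER_CUBIC);b=cv2.resize(b,(323,300),interpolation=cv2.INTER_CUBIC)
cv2.imwrite("pics/sd1.png",np.hstack([a,b]))
E
```

```text
time: 5.75
eef_pos: [0.5693, 0.0602, 0.0446]
orientation: [-0.0, 0.517, 0.856, -0.0]
force: [-0.0, -0.3, -0.4]
grip_width: 0.0295
finger_force: 30.0
```

View pics/sd1.png

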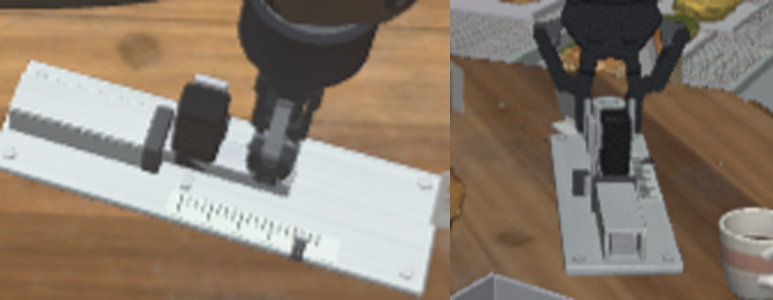

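The roller is over the stud, hanging about 2 mm above its seat. The arm is still retracted. I'll seat it, release and lift.

```bash
python3 -m inch '[{"turn":[0,0,0],"delta_pos":[0,0,0.004],"fingers":-0.5},{"turn":[0,0,0],"delta_pos":[0,0,0.004],"fingers":-0.5},{"turn":[0,0,0],"delta_pos":[0,0,0.004],"fingers":0.5},{"turn":[0,0,0],"delta_pos":[0,0,0.004],"fingers":0.5},{"turn":[0,0,0],"delta_pos":[0,0,0.004],"fingers":0.5},{"turn":[0,0,0],"delta_pos":[0,0,0.004],"fingers":0.5},{"turn":[0,0,0],"delta_pos":[0,0,0.004],"fingers":0.5},{"turn":[0,0,0],"delta_pos":[0,0,0.004],"fingers":0.5},{"turn":[0,0,0],"delta_pos":[0,0,-0.06],"fingers":0.8},{"turn":[0,0,0],"delta_pos":[0,0,-0.14],"fingers":0.8},{"turn":[0,0,0],"delta_pos":[0,0,-0.23],"fingers":0.8},{"turn":[0,0,0],"delta_pos":[0,0,-0.32],"fingers":0.8},{"turn":[0,0,0],"delta_pos":[0,0,-0.41],"fingers":0.8},{"turn":[0,0,0],"delta_pos":[0,0,-0.44],"fingers":0.8},{"turn":[0,0,0],"delta_pos":[0,0,-0.44],"fingers":0.8},{"turn":[0,0,0],"delta_pos":[0,0,-0.44],"fingers":0.8}]' 30
python3 - <<'E'
from h import *
snap("wrist","w3"); print(T_tool(sense()).round(4).tolist())
a=cv2.imread("pics/w3.png"); cv2.imwrite("pics/w3c.png",cv2.resize(a[40:340,130:530],None,fx=2,fy=2,interpolation=cv2.INTER_CUBIC))
E
```

```text
time: 7.18
eef_pos: [0.5694, 0.0602, 0.2208]
orientation: [0.0, 0.517, 0.856, 0.0]
force: [-0.5, 0.8, -1.7]
grip_width: 0.0768
finger_force: 0.0
[[-0.4658, 0.8849, -0.0031, 0.5684], [0.8849, 0.4658, 0.0002, 0.0603], [0.0016, -0.0027, -1.0, 0.2188], [0.0, 0.0, 0.0, 1.0]]
```

View pics/w3c.png

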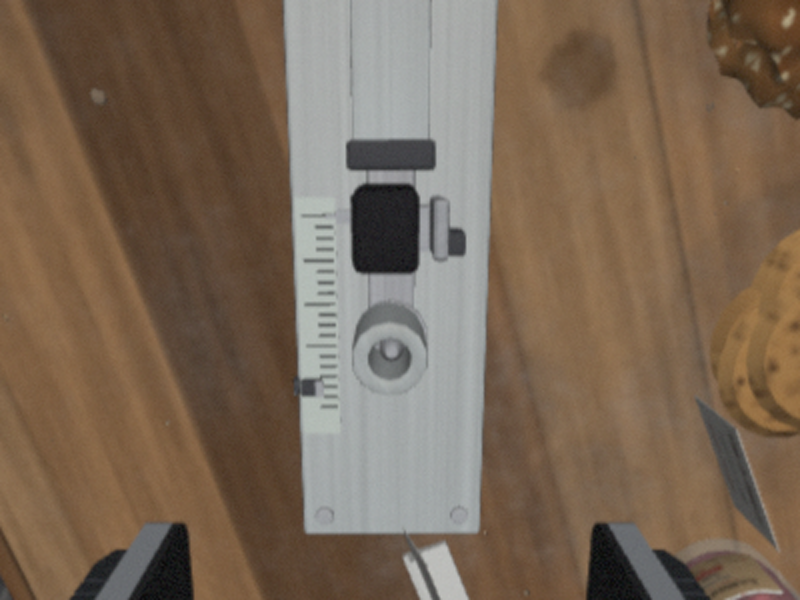

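The wrist view shows the roller fully down and upright on the stud, with its top centred at crop (390,357) and the stud visible in the bore. The pointer tip is at (337,214), the clip at (308,387) and the plate end at y=533. The arm is still retracted.

```bash
python3 - <<'E'
from h import *
f=lambda u,v:(130+u/2,40+v/2)
W=lambda p,z: onz("w3",f(*p),z)
yaw=-1.0815; X=np.array([np.cos(yaw),np.sin(yaw),0]); Y=np.array([-X[1],X[0],0])
e=(W((304,533),.008)+W((480,533),.008))/2; c=e-.145*X
T=T_tool(sense())
print("centre",c)
for n,p,z in(("roller",(390,357),.076),("pointer",(337,214),.012),("marker",(308,387),.012),("headtop back edge",(385,186),.085),("tick0",(315,215),.009),("cap L",(440,228),.081)):
  q=W(p,z); print(n,((q-c)@X).round(4),((q-c)@Y).round(4),q.round(4))
g=W((390,357),.076)-.05*X; g2=c-.015*X
for q in(g,g2): q[2]=.045; print(q, T[:3,:3].T@(q-T[:3,3])/.4)
print("tool y in plate yaw", np.degrees(np.arctan2(T[1,1],T[0,1])-yaw-np.pi/2))
E
```

```text
centre [0.55371974 0.09182933 0.008     ]
roller 0.0339 -0.0007 [0.569  0.0616 0.076 ]
pointer -0.015 -0.024 [0.5255 0.0938 0.012 ]
marker 0.0654 -0.0398 [0.5494 0.0154 0.012 ]
headtop back edge -0.0302 -0.0023 [0.5376 0.1174 0.085 ]
tick0 -0.0144 -0.0341 [0.5169 0.0885 0.009 ]
cap L -0.0153 0.0174 [0.5619 0.1135 0.081 ]
[0.5455006  0.10573098 0.045     ] [0.12650666 0.0034573  0.43474964]
[0.54666966 0.10506929 0.045     ] [0.12368151 0.00527302 0.43474018]
tool y in plate yaw -0.2733066496775817
```

```bash
python3 -m inch '[{"turn":[0,0,0],"delta_pos":[0.06,0.002,0],"fingers":1},{"turn":[0,0,0],"delta_pos":[0.125,0.003,0.05],"fingers":1},{"turn":[0,0,0],"delta_pos":[0.125,0.003,0.13],"fingers":1},{"turn":[0,0,0],"delta_pos":[0.125,0.003,0.21],"fingers":1},{"turn":[0,0,0],"delta_pos":[0.125,0.003,0.29],"fingers":1},{"turn":[0,0,0],"delta_pos":[0.125,0.003,0.36],"fingers":1},{"turn":[0,0,0],"delta_pos":[0.125,0.003,0.41],"fingers":1},{"turn":[0,0,0],"delta_pos":[0.125,0.003,0.44],"fingers":1},{"turn":[0,0,0],"delta_pos":[0.125,0.003,0.44],"fingers":1},{"turn":[0,0,0],"delta_pos":[0.125,0.003,0.44],"fingers":-0.7},{"turn":[0,0,0],"delta_pos":[0.125,0.003,0.44],"fingers":-0.7},{"turn":[0,0,0],"delta_pos":[0.125,0.003,0.44],"fingers":-0.7},{"turn":[0,0,0],"delta_pos":[0.125,0.003,0.44],"fingers":-0.7},{"turn":[0,0,0],"delta_pos":[0.125,0.003,0.44],"fingers":-0.7},{"turn":[0,0,0],"delta_pos":[0.125,0.003,0.44],"fingers":-0.7},{"turn":[0,0,0],"delta_pos":[0.125,0.003,0.44],"fingers":-0.7},{"turn":[0,0,0],"delta_pos":[0.125,0.003,0.44],"fingers":-0.7},{"turn":[0,0,0],"delta_pos":[0.125,0.003,0.44],"fingers":-0.7}]' 50
```

```text
time: 8.73
eef_pos: [0.5461, 0.1038, 0.0473]
orientation: [-0.001, 0.516, 0.857, -0.002]
force: [-13.3, -7.0, 13.3]
grip_width: 0.0257
finger_force: 49.0
```

```bash
python3 -m inch '[{"turn":[0,0,0],"delta_pos":[0,-0.004,-0.003],"fingers":-0.7},{"turn":[0,0,0],"delta_pos":[0,-0.0075,-0.0055],"fingers":-0.7},{"turn":[0,0,0],"delta_pos":[0,-0.0075,-0.0055],"fingers":-0.7},{"turn":[0,0,0],"delta_pos":[-0.01,-0.0075,-0.0055],"fingers":-0.7},{"turn":[0,0,0],"delta_pos":[-0.025,-0.0075,-0.0055],"fingers":-0.7},{"turn":[0,0,0],"delta_pos":[-0.04,-0.0075,-0.0055],"fingers":-0.7},{"turn":[0,0,0],"delta_pos":[-0.06,-0.0075,-0.0055],"fingers":-0.7},{"turn":[0,0,0],"delta_pos":[-0.08,-0.0075,-0.0055],"fingers":-0.7},{"turn":[0,0,0],"delta_pos":[-0.1,-0.0075,-0.0055],"fingers":-0.7},{"turn":[0,0,0],"delta_pos":[-0.12,-0.0075,-0.0055],"fingers":-0.7},{"turn":[0,0,0],"delta_pos":[-0.14,-0.0075,-0.0055],"fingers":-0.7},{"turn":[0,0,0],"delta_pos":[-0.16,-0.0075,-0.0055],"fingers":-0.7},{"turn":[0,0,0],"delta_pos":[-0.175,-0.0075,-0.0055],"fingers":-0.7},{"turn":[0,0,0],"delta_pos":[-0.185,-0.0075,-0.0055],"fingers":-0.7},{"turn":[0,0,0],"delta_pos":[-0.185,-0.0075,-0.0055],"fingers":-0.7},{"turn":[0,0,0],"delta_pos":[-0.185,-0.0075,-0.0055],"fingers":-0.7}]' 50
python3 - <<'E'
from h import *
snap("scene","s2"); snap("wrist","w4"); print(sense()["eef_pos"])
a=cv2.imread("pics/s2.png")[235:335,330:480]; b=cv2.imread("pics/w4.png")
a=cv2.resize(a,(450,300),interpolation=cv2.INTER_CUBIC);b=cv2.resize(b,(350,262))
o=np.zeros((300,800,3),np.uint8);o[:,:450]=a;o[:262,450:]=b
cv2.imwrite("pics/sw2.png",o)
E
```

```text
time: 10.07
eef_pos: [0.5807, 0.0377, 0.0476]
orientation: [0.001, 0.517, 0.856, 0.001]
force: [4.2, 5.2, -3.4]
grip_width: 0.025
finger_force: 52.8
[0.58060166 0.03793527 0.04760039]
```

View pics/sw2.png

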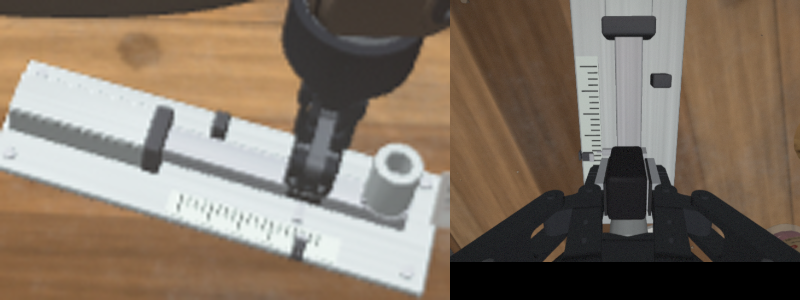

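The arm is out with the roller still on the stud. The pointer is near scene crop (297,219), just short of the clip at (300,245). I'll enlarge for the fine measurement.

```bash
python3 - <<'E'
from h import *
# scene 12x at [412:450, 298:325]; wrist 6x around marker
a=cv2.imread("pics/s2.png")[295:325,410:446]; b=cv2.imread("pics/w4.png")[230:380,220:320]
a=cv2.resize(a,(432,360),interpolation=cv2.INTER_CUBIC);b=cv2.resize(b,(360,540),interpolation=cv2.INTER_CUBIC)
o=np.zeros((540,792,3),np.uint8);o[:360,:432]=a;o[:,432:]=b
cv2.imwrite("pics/z2.png",o)
E
```

```text
(no output)
```

View pics/z2.png

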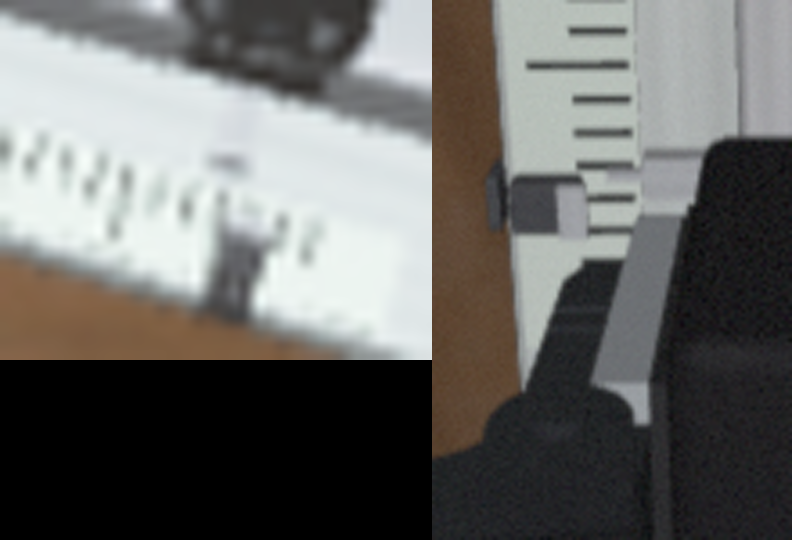

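In the zoom the pointer tip is at (608,175) and the clip's middle at (545,206), spanning y 176 to 236. The pointer is therefore still short of the clip.

```bash
python3 - <<'E'
from h import *
f=lambda u,v:(220+(u-432)/3.6,230+v/3.6); g=lambda u,v:(410+u/12,295+v/12)
X=np.array([np.cos(-1.0815),np.sin(-1.0815),0])
for z in(.010,.012,.015):
  print(z,"wrist lag",(onz("w4",f(550,206),.012)-onz("w4",f(608,175),z))@X,"clip len",(onz("w4",f(548,236),.012)-onz("w4",f(548,176),.012))@X,
  "scene lag",(onz("s2",g(243,240),.013)-onz("s2",g(230,162),z))@X)
E
```

```text
0.01 wrist lag 0.0037892639959110743 clip len 0.009201676029270104 scene lag 0.0049060644550414385
0.012 wrist lag 0.004667117897827488 clip len 0.009201676029270104 scene lag 0.004952296854462054
0.015 wrist lag 0.00598389875070221 clip len 0.009201676029270104 scene lag 0.005021645453592954
```

```bash
python3 -m inch '[{"turn":[0,0,0],"delta_pos":[-0.004,0,0],"fingers":-0.7},{"turn":[0,0,0],"delta_pos":[-0.008,0,0],"fingers":-0.7},{"turn":[0,0,0],"delta_pos":[-0.0115,0,0],"fingers":-0.7},{"turn":[0,0,0],"delta_pos":[-0.0115,0,0],"fingers":-0.7},{"turn":[0,0,0],"delta_pos":[-0.0115,0,0],"fingers":-0.7},{"turn":[0,0,0],"delta_pos":[-0.0115,0,0],"fingers":-0.7},{"turn":[0,0,0],"delta_pos":[-0.0115,0,0],"fingers":-0.7}]' 50
python3 - <<'E'
from h import *
snap("scene","s3"); snap("wrist","w5")
a=cv2.imread("pics/s3.png")[255:325,400:470]; b=cv2.imread("pics/w5.png")[230:380,220:320]
a=cv2.resize(a,(420,420),interpolation=cv2.INTER_CUBIC);b=cv2.resize(b,(360,540),interpolation=cv2.INTER_CUBIC)
o=np.zeros((540,780,3),np.uint8);o[:420,:420]=a;o[:,420:]=b
cv2.imwrite("pics/z3.png",o)
E
```

```text
time: 10.75
eef_pos: [0.5827, 0.034, 0.0476]
orientation: [0.001, 0.517, 0.856, 0.001]
force: [3.2, 6.0, -3.3]
grip_width: 0.0248
finger_force: 52.8
```

View pics/z3.png

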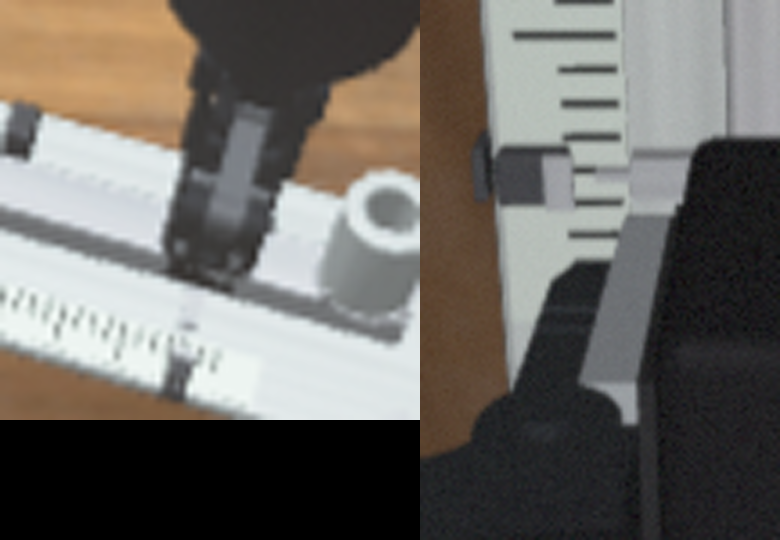

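The pointer (596,174) now stands opposite the clip's middle (545,178), the roller is on the stud, and the grip is 52.8 N. Handing in.

```bash
python3 -c "from rig import sign_off; print(sign_off())"
```

```text
the job is handed in; nothing more can be done
None
```

I put the roller fully down on the stud and let it go, then drew the arm out about 80 mm until the pointer stood opposite the marker clip (within about 1 mm by the wrist image), and handed in at about 11 s with the head still held at about 53 N; the verdict was not shown.

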